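# Daily check of the hanging scale: clip on the check weight

### The job

Check the hanging scale, whose head stands at whatever height it was last clamped, so feel or look for the eye: pick up the steel check weight by its blue snap hook, push the hook's sprung gate against the front bar of the scale's load eye until the gate gives way and snaps shut behind the bar, then give the hook a light tug back away from the scale to feel that it has caught. Then let the weight down gently and let go, so that it hangs freely from the eye and the dial shows its load. The scale is delicate: never push or pull on its eye with more than 30 N, do not shove it out of its place, and leave the other things on the cabinet alone.

Things in the scene. Friction and masses are not known exactly. Their poses are not given: they have to be found in the camera images.
- check_weight: Check weight, about 0.5 kg: steel disc 62 mm across, 28 mm thick, a blue snap hook (carabiner) standing upright on it on a rigid neck; 132 mm tall. Origin: centre of the disc's underside, z up. The hook lies in the x-z plane, 12 mm thick in y: gate on the +x side, solid spine on the -x side. Inside of the hook: x -15 to +15 mm, z 49 to 121 mm.
- hook_grip (a point): Point to grip on the hook's spine, at x -20, y 0, z 95 mm in the weight's frame (same axes). The spine is an upright flat-sided bar, 10 mm (x) by 12 mm (y), from z 48 to 118 mm: take it from above with the fingers on its two y faces.
- gate_tip (a point): Free tip of the shut gate, at x 19.5, y 0, z 100.5 mm in the weight's frame (same axes; stays there when the gate swings). Gate: steel bar 8.4 mm thick from its hinge at z 51 mm up to here. The fixed nose of the hook ends just above, at z 101 mm, so push the eye bar on the gate with the bar's centre 10 to 20 mm below the tip.
- gate (a joint): Angle of the sprung gate, rad: 0 shut, grows as it is pushed inward, stop at 0.66. Force to push it: 3 N at the tip to start, 6 N fully in, more lower down. 22 to 27 mm of push drives it in; if the hook is then lowered, so that the bar rises past the gate's tip into the top of the hook, the gate snaps shut behind the bar.
- hook_top (a point): Where the eye bar's centre lies when it is in the top of the hook: x 0, y 0, z 112 mm in the weight's frame (same axes); the inner face of the top is at z 121 mm.
- scale: Hanging scale, 8 kg, loose on rubber feet (over 20 N on its eye may rock it): white base 170 (x) x 140 (y) x 16 mm and a steel post at x 45 mm. On the post a white head with a round dial (100 mm across, facing the front, front at x 25 mm, from 7 to 107 mm above the eye bar) is clamped at any height. Origin: centre of the base's underside, z up; front looks along -x, to the robot.
- eye_plumb (a point): Table-level point plumb below the middle of the front bar of the load eye, at x -45, y 0, z 0 mm in the scale's frame (same axes). The eye is a level closed ring of 9 mm round steel sticking out in front of the head; the front bar runs along y; opening behind it 36 mm (y) x 34 mm (x). The bar's centre is 175 to 245 mm up, wherever the head was left: not reported, so feel or look for it.
- load_arm (a joint): How far the load eye is pushed or pulled down from rest, m: 0 unloaded, stop at 0.028; it moves in no other way. Spring of 400 N/m with 0.8 N preload: a fingertip that comes down on the bar is felt softly and shows here. The freely hanging check weight pulls it down 8 to 14 mm and turns the red pointer.
- alcohol_bottle: Bystander: small white alcohol bottle with a blue cap, 41 mm across, 92 mm tall; origin at the centre of its underside.
- tape_roll: Bystander: white roll of medical tape lying flat, 50 mm across, 26 mm high; origin at the centre of its underside.
- pump_bottle: Bystander: clear pump bottle, 48 x 75 x 187 mm; origin at the centre of its underside.
- gauze_pack: Bystander: flat white gauze packet, 59 x 83 x 12 mm; origin at the centre of its underside.
- carton_a: Bystander: small green and white carton, 35 x 92 x 71 mm, behind the scale; origin at the centre of its underside.
- carton_b: Bystander: small green and white carton, 32 x 90 x 77 mm, behind the scale; origin at the centre of its underside.
- thermometer: Bystander: white clinical thermometer lying flat, 122 mm long, 13 mm high; origin at the centre of its underside.

How it is judged:
On the way, in this order (a step that is already met when the one before it is completed fails the run):
1. The hook's gate is pushed inward against the eye, with the weight off the table (value of joint gate above 0.2 rad and contact force between check_weight and scale above 1 N and height (world z) of check_weight above 0.03 m), for 0.05 s.
2. The hook is tugged back from the scale with the gate shut: the bar bears on the gate side of the hook, from inside, with more than 2.5 N (x of hook_top in the frame of scale between -0.0605 and -0.0495 m and y of hook_top in the frame of scale between -0.015 and 0.015 m and value of joint gate below 0.1 rad and contact force between check_weight and scale above 2.5 N and z of hook_top in the frame of scale between 0.16 and 0.27 m), for 0.1 s.
At the end, for the whole second after the job is handed in: The weight hangs from the eye at rest (under 50 mm/s), upright within 0.25 rad, its underside over 30 mm above the table, hook_top within 13 mm (x) and 15 mm (y) of plumb above eye_plumb, gate shut (under 0.1 rad), eye pulled down over 6 mm; the scale level, under 25 mm from its place; fingers off (x of hook_top in the frame of scale between -0.058 and -0.032 m and y of hook_top in the frame of scale between -0.015 and 0.015 m and value of joint gate below 0.1 rad and contact force between check_weight and scale above 2.5 N and value of joint load_arm above 0.006 m and height (world z) of check_weight above 0.03 m and angle between check_weight's own z axis and vertical below 0.25 rad and linear speed of check_weight below 0.05 m/s and contact force between the fingers and check_weight below 0.1 N and distance of scale from where it was at the start of the episode below 0.025 m and angle between scale's own z axis and vertical below 0.03 rad); the robot touches nothing.
It fails at once if The scale or its eye is pushed or pulled by the hook with more than 30 N, or the scale is shoved more than 40 mm or rocked by more than 0.15 rad (contact force between check_weight and scale above 30 N or distance of scale from where it was at the start of the episode above 0.04 m or angle between scale's own z axis and vertical above 0.15 rad).
It fails at once if The alcohol bottle is knocked over or pushed more than 40 mm (distance of alcohol_bottle from where it was at the start of the episode above 0.04 m or angle between alcohol_bottle's own z axis and vertical above 0.5 rad).
It fails at once if The pump bottle is knocked over or pushed more than 40 mm (distance of pump_bottle from where it was at the start of the episode above 0.04 m or angle between pump_bottle's own z axis and vertical above 0.5 rad).
It fails at once if The tape roll, gauze packet or thermometer is pushed more than 40 mm (distance of any of tape_roll, gauze_pack, thermometer from where it was at the start of the episode above 0.04 m).
It fails at once if A carton is knocked over or pushed more than 40 mm (distance of any of carton_a, carton_b from where it was at the start of the episode above 0.04 m or angle between any of carton_a, carton_b's own z axis and vertical above 0.5 rad).
It also fails if it takes over 64 s, if anything falls off the work surface, if the arm or the gripper's body presses on something with over 40 N, if the wrist force passes 120 N, or if a joint passes its speed limit or range.

### The arm

A 6-joint arm with a two-finger parallel gripper is mounted at the origin on a cart in front of the work surface, level with it; the furniture and walls round the work are solid. World frame = base frame: x ahead of the robot, y to its left, z up, the work surface at z = 0. Lengths are in m, angles in rad, forces in N, time in s.
With the tool pointing down it reaches from about 0.25 to 0.85 m from the base axis. Payload 12.5 kg.
Tool frame: the origin (TCP) lies at the very end of the fingers, on their centre line; the grasp point (between the pads) lies manip.pinch_z behind it (manip.pinch_z is the distance from the TCP to the grasp point, in m); z points along the fingers, y is the line along which they close (so a half turn about z gives the same grasp; the last joint's range is limited). The gripper opens to 93 mm and grips with 3 to 60 N. Pads are 15 mm wide; open, the fingers measure 128 mm over their backs; the gripper's body (75 mm by 188 mm) begins 65 mm behind the grasp point.
Start: joints at [-1.267, 0.351, 1.652, -0, 1.139, -0.085], TCP at [0.209, -0.509, 0.219] pointing down, gripper open.
Joint ranges: [-2.75, 2.75], [-0.79, 2.1], [0.01, 2.65], [-1.57, 4.71], [0.07, 3.14], [-2.87, 2.87]. Speed limits (rad/s): [2.22, 2.22, 2.79, 3.14, 3.14, 3.14].

### API

Orientations are given as [roll, pitch, yaw] about the fixed x, y, z axes, in that order (R = Rz(yaw) Ry(pitch) Rx(roll)).
In Python, from cell import manip, vision gives the robot as it stands.
- The arm moves only by the tool move_arm, never from a script. Its argument "targets" is one flat list of numbers, 5 for each row, row after row: the shift along the tool's x, y, z in mm, then the turn about the tool's z in degrees, then the finger opening in mm, from 0 to 93. A call has exactly 10 rows; each row is the pose to reach, as a shift and turn from the pose commanded when the call began, along the tool's axes at that moment; what a row does not reach only later rows make up. A row lasts 1/10 s, in which the tool goes at most 50 mm and 8.59 degrees, less where a joint would pass 70% of its speed; a pose out of reach is approached as far as the arm can. A call with a gripper value outside its range is refused whole. The fingers move at their own pace and stop on an object; "squeeze" is the grip in N (left out, the last holds). Time passes only in rows, so rows that repeat a pose let the fingers close, or fill a call up. It gives the time, the measured TCP pose, the force, the opening and the grip force at its end, in the units of the state.
- manip.observe(): the state, without advancing time (a new reading comes with each control period).
- vision.get_image(name): name is "scene" or "top" or "wrist"; returns a dict with "color" (400x640x3 uint8, red, green, blue), "range_z" (400x640 float32, m along the optical axis (not along the pixel's ray), 0 where there is no reading), "vfov" (degrees; the focal length in pixels is half the picture's height over the tangent of half this angle, whatever the lens; pixels are square), "cx", "cy" (the principal point, pixels), "extrinsics" (4x4, takes a point from world to camera coordinates). Camera axes: x right, y down, z forward; pixel columns grow to the right and rows downward; lengths in m; the calibration is good to about 2 mm. A picture is of the moment at which its call begins.
- manip.finish_job(): hands the job in; it is judged then, once.
The state is a dict: "clock": time; "joint_positions": joint angles; "qvel": joint speeds; "tau": joint torques, N m; "position": TCP position; "orientation": TCP orientation; "force": force on the tool from outside, world axes, zero at the start; "wrist_torque": the same for the moment, N m; "grip_width": finger opening in m; "grip_force": force on a finger pad.
Only numpy, scipy, OpenCV 4.12 (cv2) and the standard library are available. Lean on these libraries where they do the work, as an engineer would, in place of code of your own. Each camera call takes 0.05 s, during which the arm holds its last target. There are 200 camera calls.

## Working session

There is one attempt and no reset: what is moved stays moved. The work goes in short steps, Python scripts to look and compute and a tool call to move; the robot and the scene stay as the last step left them, time stands still between calls to the robot, and variables do not carry over. Pictures are saved under pics/ and viewed, at most 10 in all, crops included, and the job is handed in when it is done.

Besides the shell and the picture viewer there is one more tool, called as a command line: name --argument value ..., lists and objects as JSON in quotes. move_arm: Moves the arm, as the interface text tells. Its arguments: {"type":"object","properties":{"targets":{"type":"array"},"squeeze":{"type":"number"}},"required":["targets"]}

```bash
mkdir -p pics; cat > h.py <<'E'
import numpy as np, cv2
from cell import manip, vision
def get(n):
    im=vision.get_image(n); f=200/np.tan(np.radians(im['vfov'])/2)
    T=np.array(im['extrinsics']); z=im['range_z']
    v,u=np.mgrid[0:400,0:640]
    pc=np.stack([(u-im['cx'])*z/f,(v-im['cy'])*z/f,z],-1)
    w=(pc-T[:3,3])@T[:3,:3]
    w[z==0]=np.nan
    return im['color'],w,im,f
E
python3 - <<'E'
from h import *
print(manip.observe(), manip.pinch_z)
a=[]
for n in ("scene","top"):
    c,w,im,f=get(n); np.savez(f'{n}0.npz',c=c,w=w,T=im['extrinsics'],f=f,cx=im['cx'],cy=im['cy'])
    cv2.imwrite(f'pics/{n}0.png',c[...,::-1])
    T=np.array(im['extrinsics']); print(n,f,(-T[:3,:3].T@T[:3,3]).round(3),T[2,:3].round(2))
E
```

```text
{'clock': 0.0, 'joint_positions': array([-1.26661634e+00,  3.51261218e-01,  1.65242877e+00, -1.01143713e-05,
        1.13912278e+00, -8.46223200e-02]), 'qvel': array([-0.00090892, -0.00120619,  0.00123374, -0.00050719,  0.00092295,
        0.00124501]), 'tau': array([-1.04002251e-03, -4.97326577e+01, -2.85259652e+01,  6.99672871e-02,
        2.57104298e-02, -7.55564247e-05]), 'position': array([ 0.20839736, -0.5086058 ,  0.21808598]), 'orientation': array([-3.14037613e+00, -9.39773912e-05,  3.88806489e-01]), 'force': array([-0.85880322, -0.06309087,  0.03196867]), 'wrist_torque': array([ 0.0499525 , -0.04415432, -0.02750565]), 'grip_force': 0.0, 'grip_width': 0.09305301448548692} 0.0188
scene 508.78878135357644 [-0.017  0.69   0.685] [ 0.59 -0.56 -0.58]
top 518.1611339537958 [0.508 0.148 1.051] [ 0.05 -0.02 -1.  ]
```

View pics/scene0.png

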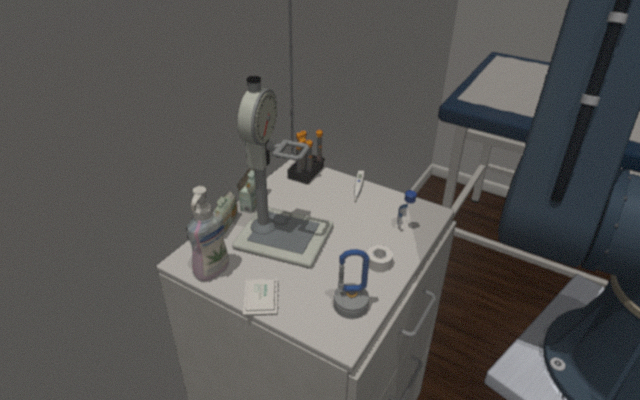

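View pics/top0.png

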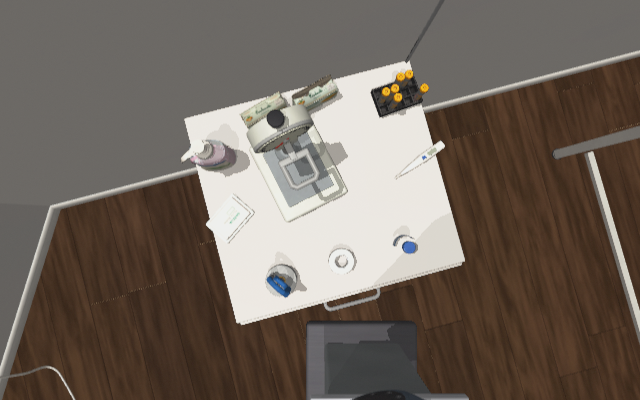

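The scene view shows the scale with its eye at (290,150), and the weight at (352,285) with the blue spine on the right and the grey gate on the left. The top view shows the weight at (281,281), the eye's front bar near (305,183), the tape at (342,261) and the gauze at (231,218).

```bash
python3 - <<'E'
from h import *
for n in ("scene","top"):
    d=np.load(f'{n}0.npz'); c,w=d['c'],d['w']; hsv=cv2.cvtColor(c,cv2.COLOR_RGB2HSV)
    m=(hsv[...,0]>100)&(hsv[...,0]<125)&(hsv[...,1]>120)&(w[...,2]>.02)&(w[...,2]<.16)
    k,l,s,ce=cv2.connectedComponentsWithStats(m.astype(np.uint8))
    for i in range(1,k):
        if s[i,4]<15: continue
        p=w[l==i]; print(n,s[i],ce[i].round(1),p.mean(0).round(3),p.min(0).round(3),p.max(0).round(3))
        if s[i,4]>60:
            q=p[:,:2]; u,S,V=np.linalg.svd(q-q.mean(0),full_matrices=0); t=(q-q.mean(0))@V[0]
            print('axis',V[0],np.degrees(np.arctan2(V[0][1],V[0][0])),'mid',q.mean(0)+V[0]*(t.max()+t.min())/2,t.min(),t.max(), 'std perp',S[1]/len(q)**.5)
    # scale points: heights 0.15..0.26 region near eye
    r=(w[...,2]>.15)&(w[...,2]<.27)
    roi=np.zeros_like(r)
    if n=="scene": roi[138:162,268:312]=1
    else: roi[140:195,275:325]=1
    p=w[r&roi]; print('eye',len(p),np.percentile(p,[2,50,98],axis=0).round(3))
    if n=="top":
        # base plane
        m=(w[...,2]>.010)&(w[...,2]<.02); m[:, :230]=0;m[:,360:]=0;m[230:]=0;m[:100]=0
        P=np.argwhere(m)[:,::-1].astype(np.float32)
        r=cv2.minAreaRect(w[m][:,:2].astype(np.float32)); print('base',r,np.nanmean(w[m],0))
        # weight disc top
        m=(w[...,2]>.02)&(w[...,2]<.034);m[:260]=0;m[:,:255]=0;m[:,305:]=0
        p=w[m]; print('disc',p.mean(0),cv2.minEnclosingCircle(p[:,:2].astype(np.float32)))
    x0,x1,y0,y1=(230,400,70,320) if n=="scene" else (240,350,100,300)
    cv2.imwrite(f'pics/{n}_c.png',cv2.resize(c[y0:y1,x0:x1,::-1],None,fx=2.4 if n=="scene" else 3,fy=2.4 if n=="scene" else 3,interpolation=cv2.INTER_CUBIC))
E
```

```text
scene [406 191  10   9  51] [410.4 194. ] [ 0.452 -0.021  0.091] [ 0.442 -0.033  0.084] [ 0.462 -0.011  0.093]
scene [341 250  26  10  80] [352.5 253.1] [0.385 0.222 0.127] [0.371 0.204 0.117] [0.398 0.238 0.132]
axis [-0.64801271 -0.76162952] -130.39193606439918 mid [0.38376647 0.22052031] -0.018537691032191578 0.02250482012565128 std perp 0.001529727091036955
scene [345 286  17   4  62] [352.8 287.4] [0.382 0.219 0.048] [0.371 0.208 0.044] [0.393 0.23  0.054]
axis [-0.70303449 -0.71115575] -134.6709714558794 mid [0.38219181 0.21847882] -0.013326528300456612 0.01394029550135692 std perp 0.0018441728324720232
eye 520 [[0.555 0.149 0.184]
 [0.595 0.188 0.217]
 [0.636 0.209 0.221]]
top [402 242  13  11 113] [408.6 246.9] [ 0.455 -0.026  0.091] [ 0.446 -0.036  0.08 ] [ 0.464 -0.015  0.097]
axis [-0.39652763 -0.91802279] -113.36128246493521 mid [ 0.45493008 -0.02626283] -0.010406518838127104 0.011900545975031134 std perp 0.005151351005885379
top [267 276  24  21 233] [279.1 285.6] [0.385 0.213 0.097] [0.37  0.194 0.037] [0.403 0.233 0.134]
axis [-0.62527471 -0.78040473] -128.70235317569552 mid [0.38697117 0.21461472] -0.025908721427658887 0.02119500437883438 std perp 0.0026033722361184963
eye 833 [[0.557 0.145 0.185]
 [0.599 0.183 0.218]
 [0.634 0.208 0.255]]
base ((0.617027997970581, 0.2018752098083496), (0.26027658581733704, 0.23266276717185974), 0.19383399188518524) [0.58406484 0.18520079 0.0159841 ]
disc [0.39061599 0.21182501 0.02647613] ((0.3853616416454315, 0.2150898575782776), 0.030918188393115997)
```

View pics/scene_c.png

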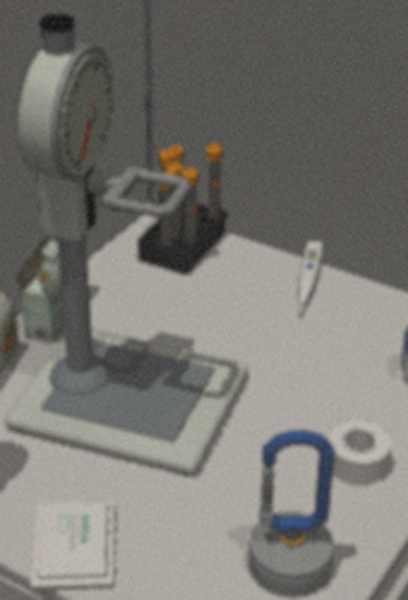

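View pics/top_c.png

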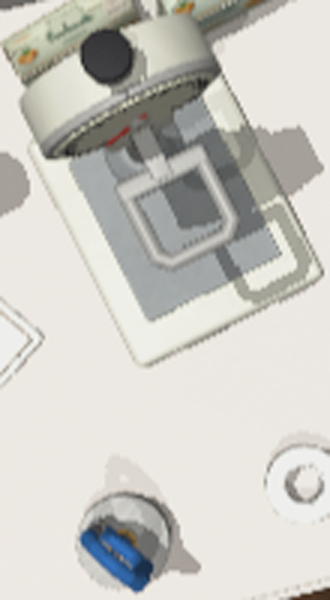

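```bash
python3 - <<'E'
from h import *
d=np.load('top0.npz'); c,w=d['c'],d['w']
m=(w[...,2]>.012)&(w[...,2]<.02); m[:, :240]=0;m[:,350:]=0;m[225:]=0;m[:115]=0
k,l,s,ce=cv2.connectedComponentsWithStats(m.astype(np.uint8)); i=1+s[1:,4].argmax()
q=w[l==i][:,:2]; r=cv2.minAreaRect(q.astype(np.float32)); print('base',r,s[i])
for n in ("top","scene"):
    d=np.load(f'{n}0.npz'); w=d['w']
    m=(w[...,2]>.205)&(w[...,2]<.228)&(w[...,0]>.54)&(w[...,0]<.605)&(w[...,1]>.13)&(w[...,1]<.23)
    q=w[m]; r=cv2.minAreaRect(q[:,:2].astype(np.float32)); print(n,'ring',len(q),r,np.percentile(q[:,2],[5,25,50,75,95]).round(4))
    m=(w[...,2]>.195)&(w[...,2]<.228)&(w[...,0]>.54)&(w[...,0]<.65)&(w[...,1]>.13)&(w[...,1]<.23)
    q=w[m]
    for deg in (15,20,25,30):
        a=np.radians(deg); ex=np.array([np.cos(a),np.sin(a)]); ey=np.array([-ex[1],ex[0]])
        X=q[:,:2]@ex; Y=q[:,:2]@ey
        f=X<X.min()+.009
        # straightness of front edge
        b=[]
        for y in np.arange(Y[f].min(),Y[f].max(),.004):
            g=(abs(Y-y)<.003)
            if g.any(): b.append(X[g].min())
        print(deg,'front x',X.min().round(4),'Y of front',Y[f].min().round(4),Y[f].max().round(4),'Ymid all',Y.min().round(4),Y.max().round(4),np.round(np.array(b)*1e3,1))
E
```

```text
base ((0.6040955185890198, 0.1819232851266861), (0.16765806078910828, 0.13939474523067474), 26.67241859436035) [ 249  125   98   98 3153]
top ring 495 ((0.5857440829277039, 0.17266781628131866), (0.05535808578133583, 0.053469087928533554), 27.061124801635742) [0.2142 0.2159 0.2173 0.2184 0.2201]
15 front x 0.5803 Y of front -0.0083 0.0371 Ymid all -0.0144 0.0464 [587.9 587.  586.1 585.  584.2 583.2 582.4 580.9 580.3 580.3 582.7 583.7]
20 front x 0.5804 Y of front -0.0623 -0.0143 Ymid all -0.0666 -0.0086 [586.3 584.4 583.8 583.5 583.3 582.8 581.5 580.8 580.6 580.4 580.4 583.2
 586.3]
25 front x 0.5758 Y of front -0.1168 -0.0663 Ymid all -0.1183 -0.0636 [582.6 577.6 577.4 577.1 577.1 577.1 577.  576.2 575.8 575.8 575.9 576.
 579.1]
30 front x 0.5658 Y of front -0.1682 -0.1184 Ymid all -0.1714 -0.1163 [571.2 567.7 565.8 565.9 566.  566.2 566.7 566.7 566.5 566.5 566.9 567.3
 569.9]
scene ring 356 ((0.5852472186088562, 0.1759650707244873), (0.05598222836852074, 0.055097807198762894), 28.25482940673828) [0.2112 0.2144 0.2166 0.2181 0.2191]
15 front x 0.5788 Y of front -0.0011 0.0409 Ymid all -0.0112 0.0561 [587.  585.7 585.  584.6 583.7 582.5 581.4 580.7 578.8 578.8 583.1]
20 front x 0.5794 Y of front -0.0568 -0.0103 Ymid all -0.0639 -0.0031 [585.5 584.8 584.  583.4 583.2 582.8 582.  581.9 581.4 579.4 579.4 584.3]
25 front x 0.5756 Y of front -0.11 -0.0614 Ymid all -0.1161 -0.0595 [578.3 578.3 578.1 577.2 577.2 577.5 577.4 577.1 576.9 576.9 575.6 575.6
 581. ]
30 front x 0.5667 Y of front -0.1628 -0.1135 Ymid all -0.1676 -0.1121 [571.4 566.8 566.8 567.  566.7 566.7 567.3 567.7 567.9 568.1 568.6 567.5
 572.7]
```

move_arm --targets '[8,-12,0,-1,93,25,-36,0,-3,93,50,-71,0,-5,93,76,-107,0,-7,93,101,-143,0,-9,93,126,-178,0,-11,93,151,-214,0,-13,93,176,-250,0,-15,93,202,-286,0,-17,93,227,-321,0,-19,93]' --squeeze 40

```text
clock: 1.1
position: [0.2967, -0.1241, 0.2186]
orientation: [3.141, -0.0, 0.721]
force: [0.4, -0.2, -0.1]
grip_width: 0.0927
grip_force: 0.0
```

```bash
cat > go.py <<'E'
# tool-frame shift from the present pose to world point + yaw
import sys; from h import *
def go(x,y,z,yaw):
    s=manip.observe(); o=s['orientation']; c,n=np.cos(o[2]),np.sin(o[2]); d=(np.array([x,y,z])-s['position'])*1e3
    print('t',s['clock'],'pos',s['position'].round(4),'rpy',o.round(3),'F',s['force'].round(2),'w',s['grip_width'],s['grip_force'])
    print('shift',np.round([c*d[0]+n*d[1], n*d[0]-c*d[1], -d[2]],1),'turn',round(np.degrees(o[2])-yaw,1))
if __name__=='__main__': go(*map(float,sys.argv[1:]))
E
python3 go.py .3725 .2012 .215 50
```

```text
t 1.1 pos [ 0.2967 -0.1241  0.2186] rpy [ 3.141 -0.     0.721] F [ 0.45 -0.21 -0.09] w 0.09271986187152115 0.0
shift [ 271.7 -194.3    3.6] turn -8.7
```

move_arm --targets '[33,-23,0,-1,93,65,-47,0,-2,93,98,-70,0,-3,93,130,-93,0,-4,93,163,-117,0,-5,93,196,-140,0,-6,93,228,-163,0,-7,93,255,-182,0,-8,93,271,-194,0,-9,93,271,-194,0,-9,93]'

```text
clock: 2.1
position: [0.3726, 0.2003, 0.2183]
orientation: [-3.141, 0.0, 0.88]
force: [0.2, -0.5, -0.8]
grip_width: 0.093
grip_force: 0.0
```

```bash
python3 - <<'E'
from h import *
c,w,im,f=get("wrist"); cv2.imwrite('pics/w1.png',c[...,::-1])
hsv=cv2.cvtColor(c,cv2.COLOR_RGB2HSV)
m=(hsv[...,0]>100)&(hsv[...,0]<125)&(hsv[...,1]>120)&(w[...,2]>.09)&(w[...,2]<.16)
p=w[m]
if len(p)>50:
    r=cv2.minAreaRect(p[:,:2].astype(np.float32)); print(len(p),r,p[:,2].max())
m=(w[...,2]>.022)&(w[...,2]<.034)&(w[...,0]<.45)&(abs(w[...,1]-.215)<.06)
if m.sum()>50: print('disc',cv2.minEnclosingCircle(w[m][:,:2].astype(np.float32)))
E
python3 go.py .3725 .2012 .076 50
```

```text
435 ((0.38683828711509705, 0.21825453639030457), (0.04584451764822006, 0.008468874730169773), 48.60955810546875) 0.1328538648542748
disc ((0.38515859842300415, 0.21721592545509338), 0.030909545719623566)
t 2.15 pos [0.3723 0.1991 0.2183] rpy [-3.141e+00  1.000e-03  8.790e-01] F [ 0.03 -0.18  0.03] w 0.0928620101125526 0.0
shift [  1.7  -1.1 142.3] turn 0.4
```

View pics/w1.png

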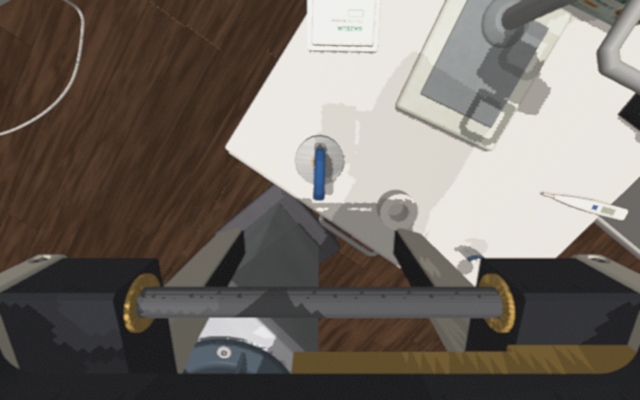

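The wrist view shows the hook edge-on at (319,170), centred between the fingers (240 and 395), and nothing close beside it. I'll lower, with a small correction.

move_arm --targets '[2,-1,15,1,93,3,-2,35,1,93,3,-2,60,1,93,3,-2,85,1,93,3,-2,105,1,93,3,-2,125,1,93,3,-2,137,1,93,3,-2,142,1,93,3,-2,142,1,93,3,-2,142,1,60]'

```text
clock: 3.15
position: [0.3733, 0.2021, 0.0772]
orientation: [3.141, -0.001, 0.859]
force: [0.0, -0.5, 0.2]
grip_width: 0.0888
grip_force: 0.0
```

move_arm --targets '[0,0,0,0,40,0,0,0,0,20,0,0,0,0,5,0,0,0,0,0,0,0,0,0,0,0,0,0,0,0,0,0,0,0,0,0,0,0,0,0,0,0,0,0,0,0,0,0,0,0]' --squeeze 40

```text
clock: 4.15
position: [0.3729, 0.2023, 0.0766]
orientation: [-3.142, 0.0, 0.86]
force: [0.1, -0.9, -4.0]
grip_width: 0.012
grip_force: 40.0
```

```bash
python3 go.py .3724 .2027 .076 48.8
```

```text
t 4.15 pos [0.3729 0.2023 0.0766] rpy [-3.142  0.     0.86 ] F [ 0.07 -0.92 -3.98] w 0.011955833444827512 39.99638020992279
shift [-0.  -0.6  0.6] turn 0.5
```

move_arm --targets '[0,0,0,0,0,0,0,-3,0,0,0,0,-10,0,0,0,0,-25,0,0,0,0,-45,0,0,0,0,-70,0,0,0,0,-95,0,0,0,0,-115,0,0,0,0,-125,0,0,0,0,-128,0,0]' --squeeze 60

```text
clock: 5.15
position: [0.3731, 0.2024, 0.2055]
orientation: [3.141, -0.001, 0.86]
force: [0.1, -0.8, -4.5]
grip_width: 0.0116
grip_force: 60.0
```

```bash
python3 go.py .4971 .1276 .2046 27
```

```text
t 5.15 pos [0.3731 0.2024 0.2055] rpy [ 3.141e+00 -1.000e-03  8.600e-01] F [ 0.15 -0.84 -4.45] w 0.011636992318108193 59.99835133552551
shift [ 24.2 142.8   0.9] turn 22.3
```

move_arm --targets '[1,5,0,1,0,4,21,0,3,0,7,43,0,7,0,11,64,0,10,0,15,86,0,14,0,18,107,0,17,0,21,125,0,20,0,23,137,0,22,0,24,143,0,22,0,24,143,0,22,0]'

```text
clock: 6.15
position: [0.4972, 0.1269, 0.2043]
orientation: [-3.141, 0.0, 0.476]
force: [-0.3, 0.1, -4.6]
grip_width: 0.0116
grip_force: 60.0
```

```bash
python3 go.py .4971 .1276 .2046 27; python3 - <<'E'
from h import *
for n,b in (("scene",(250,400,90,300)),("wrist",(0,640,0,400))):
    c,w,im,f=get(n); np.savez(f'{n}2.npz',c=c,w=w)
    x0,x1,y0,y1=b
    s=3 if n=="scene" else 1
    if n=="scene": c2=cv2.resize(c[100:290,260:420],None,fx=3,fy=3,interpolation=cv2.INTER_CUBIC); cv2.imwrite('pics/s2.png',c2[...,::-1])
    hsv=cv2.cvtColor(c,cv2.COLOR_RGB2HSV)
    m=(hsv[...,0]>100)&(hsv[...,0]<125)&(hsv[...,1]>120)&(w[...,2]>.15)&(w[...,2]<.29)&(w[...,0]>.44)
    p=w[m]
    if len(p)>30: print(n,len(p),p.min(0),p.max(0),cv2.minAreaRect(p[:,:2].astype(np.float32)),np.percentile(p[:,2],[1,99]))
    m=(w[...,2]>.205)&(w[...,2]<.228)&(w[...,0]>.54)&(w[...,0]<.605)&(w[...,1]>.13)&(w[...,1]<.23)
    q=w[m]
    if len(q)>30:
        a=np.radians(27); ex=np.array([np.cos(a),np.sin(a)]); ey=np.array([-ex[1],ex[0]])
        X=q[:,:2]@ex-.5758;Y=q[:,:2]@ey+.112; g=X<.0045; print('front bar',len(q),X.min(),Y[g].min(),Y[g].max(),np.percentile(q[g,2],[5,50,95]))
E
```

```text
t 6.15 pos [0.4972 0.1269 0.2043] rpy [-3.141  0.     0.476] F [-0.34  0.08 -4.58] w 0.011601675353604372 59.998390674591064
shift [ 0.2 -0.7 -0.3] turn 0.3
scene 69 [0.48961108 0.1302108  0.17113761] [0.53020658 0.15075594 0.23655515] ((0.5110119581222534, 0.1386963278055191), (0.044455066323280334, 0.008136436343193054), 24.9527587890625) [0.17118448 0.23635215]
front bar 355 -0.0029341036157450873 -0.018574868197335934 0.0257091179179825 [0.21251158 0.21668431 0.21915533]
wrist 2125 [0.4895629  0.1214484  0.23593542] [0.53614628 0.15041626 0.26088052] ((0.514115571975708, 0.1360442191362381), (0.048892758786678314, 0.011948303319513798), 25.0599308013916) [0.23957563 0.2598299 ]
front bar 5922 -0.0021646244014282834 -0.023262427014000678 0.0257239916164268 [0.21527688 0.21756842 0.21891195]
```

View pics/s2.png

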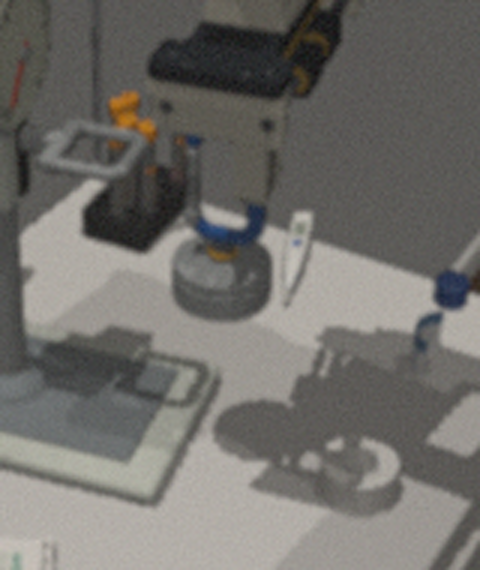

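The scene crop shows the weight hanging upright in the gripper beside the eye (eye at crop (95,147), gate side facing it at (195,190)). Next I'll approach it and feel for contact.

move_arm --targets '[3,-1,0,0,0,8,-1,0,0,0,13,-1,0,0,0,17,-1,0,0,0,20,-1,0,0,0,22,-1,0,0,0,24,-1,0,0,0,25,-1,0,0,0,25,-1,0,0,0,25,-1,0,0,0]'

```text
clock: 7.25
position: [0.5187, 0.1395, 0.2047]
orientation: [-3.142, 0.0, 0.476]
force: [0.3, 0.3, -6.2]
grip_width: 0.012
grip_force: 60.0
```

move_arm --targets '[1,0,0,0,0,2,0,0,0,0,3,0,0,0,0,4,0,0,0,0,5,0,0,0,0,6,0,0,0,0,7,0,0,0,0,8,0,0,0,0,9,0,0,0,0,9,0,0,0,0]'

```text
clock: 8.25
position: [0.5266, 0.1436, 0.2044]
orientation: [-3.141, 0.001, 0.476]
force: [-2.9, -1.3, -4.0]
grip_width: 0.0116
grip_force: 60.0
```

move_arm --targets '[1,0,0,0,0,2,0,0,0,0,3,0,0,0,0,4,0,0,0,0,5,0,0,0,0,6,0,0,0,0,7,0,0,0,0,8,0,0,0,0,8,0,0,0,0,8,0,0,0,0]'

```text
clock: 9.25
position: [0.5337, 0.1473, 0.2046]
orientation: [-3.142, 0.001, 0.476]
force: [-5.1, -2.6, -3.9]
grip_width: 0.0114
grip_force: 60.0
```

```bash
python3 - <<'E'
from h import *
c,w,im,f=get("scene"); cv2.imwrite('pics/s3.png',cv2.resize(c[100:240,250:390],None,fx=4,fy=4,interpolation=cv2.INTER_CUBIC)[...,::-1])
c,w,im,f=get("wrist"); cv2.imwrite('pics/w3.png',c[...,::-1])
hsv=cv2.cvtColor(c,cv2.COLOR_RGB2HSV)
a=np.radians(27); ex=np.array([np.cos(a),np.sin(a)]); ey=np.array([-ex[1],ex[0]])
m=(hsv[...,0]>100)&(hsv[...,0]<125)&(hsv[...,1]>120)&(w[...,2]>.23)&(w[...,2]<.29)&(w[...,0]>.44)
r=cv2.minAreaRect(w[m][:,:2].astype(np.float32)); print(r,(np.array(r[0])@ex-.5758,np.array(r[0])@ey+.112),np.percentile(w[m][:,2],99))
m=(w[...,2]>.205)&(w[...,2]<.228)&(w[...,0]>.54)&(w[...,0]<.605)&(w[...,1]>.13)&(w[...,1]<.23)
q=w[m]; X=q[:,:2]@ex-.5758;Y=q[:,:2]@ey+.112
for y in np.arange(-.024,.028,.004):
    g=abs(Y-y)<.002
    if g.any(): print(round(y,3),X[g].min().round(4),end=' ')
print(np.percentile(q[:,2],95))
E
python3 go.py .5 .1 .2 27
```

```text
((0.5520601868629456, 0.15654724836349487), (0.04670519381761551, 0.011905727908015251), 25.03702163696289) (np.float64(-0.01283980824307196), np.float64(0.000854539515394534)) 0.26008639896155283
-0.024 0.004 -0.02 -0.0257 -0.016 -0.0256 -0.012 -0.0256 -0.008 -0.0257 -0.004 -0.0273 0.0 0.0053 0.004 0.0046 0.008 -0.0015 0.012 -0.0014 0.016 -0.0015 0.02 -0.0016 0.024 0.0015 0.21945999164736538
t 9.35 pos [0.5337 0.1473 0.2047] rpy [-3.142e+00  1.000e-03  4.760e-01] F [-6.09 -3.82 -3.57] w 0.011166379609528742 59.9987518787384
shift [-51.6  26.6   4.7] turn 0.3
```

View pics/s3.png

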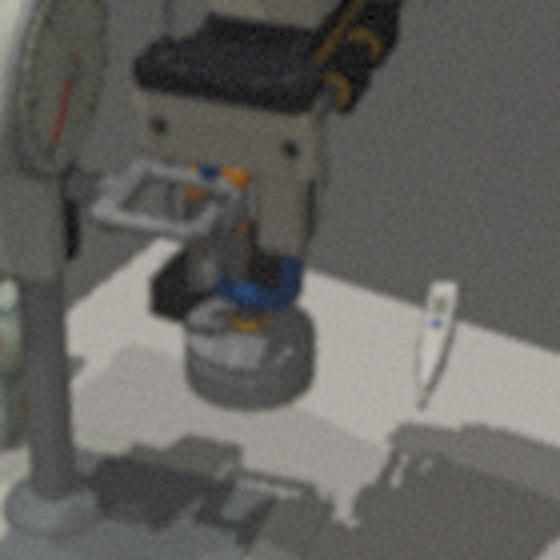

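The crop shows the eye bar (200,225) on the gate below the nose, with about 12 mm pushed at roughly 6 N. I'll push on.

move_arm --targets '[1,0,0,0,0,2,0,0,0,0,4,0,0,0,0,5,0,0,0,0,7,0,0,0,0,8,0,0,0,0,9,0,0,0,0,10,0,0,0,0,11,0,0,0,0,11,0,0,0,0]'

```text
clock: 10.35
position: [0.5431, 0.1523, 0.2042]
orientation: [-3.141, 0.002, 0.476]
force: [-5.5, -3.8, -6.5]
grip_width: 0.012
grip_force: 60.0
```

```bash
python3 go.py .5633 .1604 .2 27
```

```text
t 10.35 pos [0.5431 0.1523 0.2042] rpy [-3.141e+00  2.000e-03  4.760e-01] F [-5.54 -3.77 -6.5 ] w 0.01195185604163125 59.99762535095215
shift [21.7  2.   4.2] turn 0.3
```

move_arm --targets '[1,0,0,0,0,2,0,0,0,0,2,0,2,0,0,2,0,4,0,0,2,0,6,0,0,2,0,8,0,0,2,0,10,0,0,2,0,12,0,0,2,0,13,0,0,2,0,13,0,0]'

```text
clock: 11.35
position: [0.5452, 0.1534, 0.191]
orientation: [-3.141, 0.001, 0.476]
force: [-1.5, -1.1, -14.6]
grip_width: 0.0118
grip_force: 60.0
```

move_arm --targets '[0,0,2,0,0,0,0,4,0,0,0,0,6,0,0,0,0,7,0,0,0,0,9,0,0,0,0,10,0,0,0,0,11,0,0,0,0,12,0,0,0,0,12,0,0,0,0,12,0,0]'

```text
clock: 12.35
position: [0.5454, 0.1533, 0.1797]
orientation: [3.142, -0.0, 0.476]
force: [-0.6, 0.4, -3.3]
grip_width: 0.0118
grip_force: 60.0
```

```bash
python3 go.py .5633 .1604 .2 27; python3 - <<'E'
from h import *
c,w,im,f=get("scene"); cv2.imwrite('pics/s4.png',cv2.resize(c[100:240,250:390],None,fx=4,fy=4,interpolation=cv2.INTER_CUBIC)[...,::-1])
m=(w[...,2]>.012)&(w[...,2]<.02)
c,w,im,f=get("wrist")
hsv=cv2.cvtColor(c,cv2.COLOR_RGB2HSV)
a=np.radians(27); ex=np.array([np.cos(a),np.sin(a)]); ey=np.array([-ex[1],ex[0]])
m=(hsv[...,0]>100)&(hsv[...,0]<125)&(hsv[...,1]>120)&(w[...,2]>.22)&(w[...,2]<.29)&(w[...,0]>.44)
r=cv2.minAreaRect(w[m][:,:2].astype(np.float32)); print((np.array(r[0])@ex-.5758,np.array(r[0])@ey+.112),np.percentile(w[m][:,2],99))
m=(w[...,2]>.195)&(w[...,2]<.222)&(w[...,0]>.54)&(w[...,0]<.605)&(w[...,1]>.13)&(w[...,1]<.23)&(hsv[...,1]<60)
q=w[m]; X=q[:,:2]@ex-.5758;Y=q[:,:2]@ey+.112
for y in np.arange(-.024,.028,.004):
    g=abs(Y-y)<.002
    if g.any(): print(round(y,3),X[g].min().round(4),end=' ')
print(np.percentile(q[:,2],95))
E
```

```text
t 12.35 pos [0.5454 0.1533 0.1797] rpy [ 3.142 -0.     0.476] F [-0.63  0.42 -3.25] w 0.011789280510891245 59.998494386672974
shift [ 19.1   1.9 -20.3] turn 0.3
(np.float64(0.00042676100320204746), np.float64(0.001444264363360273)) 0.23514385024674522
-0.024 0.0033 -0.02 -0.0125 -0.016 -0.0126 -0.012 -0.0124 -0.008 -0.0125 -0.004 -0.0277 0.0 -0.0246 0.004 0.0202 0.008 -0.014 0.012 -0.0126 0.016 -0.0123 0.02 -0.0125 0.024 -0.0131 0.21927039147212174
```

View pics/s4.png

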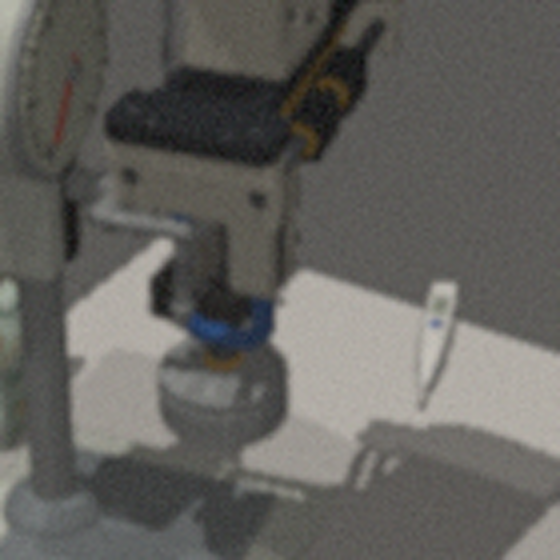

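The crop shows the bar inside the top of the hook, and the force spike has gone, so the gate appears to have snapped shut. Now I'll tug gently.

move_arm --targets '[-1,0,0,0,0,-2,0,0,0,0,-3,0,0,0,0,-4,0,0,0,0,-5,0,0,0,0,-6,0,0,0,0,-6,0,0,0,0,-7,0,0,0,0,-7,0,0,0,0,-7,0,0,0,0]'

```text
clock: 13.45
position: [0.5393, 0.1501, 0.1797]
orientation: [3.142, -0.0, 0.476]
force: [0.9, 0.9, -4.9]
grip_width: 0.0117
grip_force: 60.0
```

move_arm --targets '[0,0,0,0,0,-1,0,0,0,0,-1,0,0,0,0,-1,0,0,0,0,-2,0,0,0,0,-2,0,0,0,0,-2,0,0,0,0,-2,0,0,0,0,-2,0,0,0,0,-2,0,0,0,0]'

```text
clock: 14.45
position: [0.5388, 0.1498, 0.1798]
orientation: [3.141, -0.004, 0.476]
force: [10.7, 5.0, -9.4]
grip_width: 0.0113
grip_force: 60.0
```

Caught at about 12 N. I'll ease forward to centre, then lower gently.

move_arm --targets '[1,0,0,0,0,2,0,0,0,0,3,0,0,0,0,5,0,0,0,0,7,0,0,0,0,9,0,0,0,0,11,0,0,0,0,12,0,0,0,0,12,0,0,0,0,12,0,0,0,0]'

```text
clock: 15.45
position: [0.548, 0.1547, 0.1796]
orientation: [-3.142, 0.0, 0.476]
force: [-1.4, 0.5, -4.7]
grip_width: 0.0116
grip_force: 60.0
```

move_arm --targets '[0,0,1,0,0,0,0,2,0,0,0,0,3,0,0,0,0,4,0,0,0,0,5,0,0,0,0,6,0,0,0,0,7,0,0,0,0,8,0,0,0,0,8,0,0,0,0,8,0,0]'

```text
clock: 16.45
position: [0.5481, 0.1547, 0.1717]
orientation: [3.142, -0.0, 0.476]
force: [0.3, -0.2, -2.2]
grip_width: 0.0116
grip_force: 60.0
```

move_arm --targets '[0,0,1,0,0,0,0,2,0,0,0,0,3,0,0,0,0,4,0,0,0,0,5,0,0,0,0,5,0,0,0,0,5,0,0,0,0,5,0,0,0,0,5,0,0,0,0,5,0,0]'

```text
clock: 17.45
position: [0.5481, 0.1547, 0.1667]
orientation: [-3.142, -0.0, 0.476]
force: [-0.3, 0.2, -0.2]
grip_width: 0.0115
grip_force: 60.0
```

```bash
python3 - <<'E'
from h import *
s=manip.observe(); print(s['position'],s['force'])
c,w,im,f=get("wrist")
hsv=cv2.cvtColor(c,cv2.COLOR_RGB2HSV)
a=np.radians(27); ex=np.array([np.cos(a),np.sin(a)]); ey=np.array([-ex[1],ex[0]])
m=(hsv[...,0]>100)&(hsv[...,0]<125)&(hsv[...,1]>120)&(w[...,2]>.2)&(w[...,2]<.29)&(w[...,0]>.44)
r=cv2.minAreaRect(w[m][:,:2].astype(np.float32)); print((np.array(r[0])@ex-.5758,np.array(r[0])@ey+.112),np.percentile(w[m][:,2],99))
m=(w[...,2]>.19)&(w[...,2]<.222)&(w[...,0]>.54)&(w[...,0]<.605)&(w[...,1]>.13)&(w[...,1]<.23)&(hsv[...,1]<60)
q=w[m]; X=q[:,:2]@ex-.5758;Y=q[:,:2]@ey+.112
for g in ((Y>.01)&(Y<.02)&(abs(X)<.02),(Y<-.01)&(Y>-.02)&(abs(X)<.02)): print(g.sum(),np.percentile(X[g],[2,50]),np.percentile(q[g,2],[50,95]))
E
```

```text
[0.54809537 0.15470501 0.16667889] [-0.29773915  0.22521901 -0.16724036]
(np.float64(0.002990499276158909), np.float64(0.0013594928110854387)) 0.22214019803912255
787 [-0.00936014  0.00187035] [0.2097504 0.2148003]
813 [-0.00907096  0.00521885] [0.21015584 0.21193422]
```

move_arm --targets '[0,0,0,0,11,0,0,0,0,12,0,0,0,0,14,0,0,0,0,17,0,0,0,0,22,0,0,0,0,28,0,0,0,0,35,0,0,0,0,40,0,0,0,0,45,0,0,0,0,50]' --squeeze 5

```text
clock: 18.5
position: [0.5481, 0.1547, 0.1666]
orientation: [3.142, -0.0, 0.476]
force: [-0.2, -0.9, 0.5]
grip_width: 0.0481
grip_force: 0.0
```

move_arm --targets '[-2,0,0,0,50,-7,0,0,0,50,-15,0,0,0,50,-25,0,0,0,50,-40,0,0,0,50,-60,0,0,0,50,-80,0,0,0,50,-95,0,0,0,50,-100,0,0,0,50,-100,0,0,0,50]'

```text
clock: 19.5
position: [0.4588, 0.1086, 0.1669]
orientation: [3.141, -0.0, 0.476]
force: [0.1, 0.8, -0.5]
grip_width: 0.05
grip_force: 0.0
```

```bash
python3 - <<'E'
from h import *
s=manip.observe(); print(s['position'],s['force'],s['grip_width'])
c,w,im,f=get("scene"); cv2.imwrite('pics/s5.png',cv2.resize(c[70:240,230:370],None,fx=3.5,fy=3.5,interpolation=cv2.INTER_CUBIC)[...,::-1])
E
```

```text
[0.45883068 0.108616   0.16689821] [ 0.12613842  0.75807072 -0.46260421] 0.04998114591124178
```

View pics/s5.png

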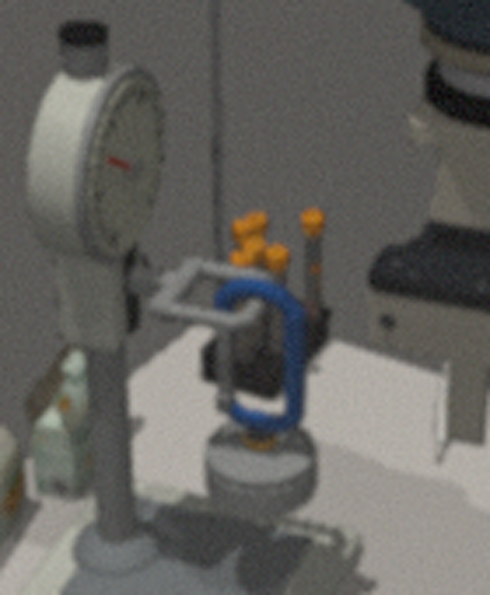

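The hook hangs on the bar (crop (235,315)) with the gate shut (225,360), the pointer has turned, and the gripper is clear. I'll let it settle and check for motion.

move_arm --targets '[0,0,0,0,50,0,0,0,0,50,0,0,0,0,50,0,0,0,0,50,0,0,0,0,50,0,0,0,0,50,0,0,0,0,50,0,0,0,0,50,0,0,0,0,50,0,0,0,0,50]'

```text
clock: 20.55
position: [0.4592, 0.1089, 0.1666]
orientation: [-3.142, -0.0, 0.476]
force: [0.0, 0.7, 0.5]
grip_width: 0.0502
grip_force: 0.0
```

move_arm --targets '[0,0,0,0,50,0,0,0,0,50,0,0,0,0,50,0,0,0,0,50,0,0,0,0,50,0,0,0,0,50,0,0,0,0,50,0,0,0,0,50,0,0,0,0,50,0,0,0,0,50]'

```text
clock: 21.55
position: [0.4592, 0.1089, 0.1666]
orientation: [-3.142, -0.0, 0.476]
force: [0.6, -0.0, -0.4]
grip_width: 0.0501
grip_force: 0.0
```

```bash
python3 - <<'E'
from h import *
for i in range(10):
    c,w,im,f=get("scene"); hsv=cv2.cvtColor(c,cv2.COLOR_RGB2HSV)
    m=(hsv[...,0]>100)&(hsv[...,0]<125)&(hsv[...,1]>120)&(w[...,2]>.1)&(w[...,2]<.25)&(w[...,0]>.5)&(w[...,0]<.62)
    p=w[m]; hi=p[p[:,2]>.19]; lo=p[p[:,2]<.15]; print(p.mean(0).round(4),p[:,2].max().round(4),(hi.mean(0)-lo.mean(0)).round(4))
E
```

```text
[0.5555 0.1649 0.1879] 0.2211 [-0.0017 -0.0012  0.0733]
[0.556  0.1662 0.1867] 0.2205 [-0.0034 -0.0075  0.0745]
[0.5558 0.1657 0.1872] 0.2211 [-0.0018 -0.0039  0.0738]
[0.556  0.1669 0.1857] 0.2199 [-0.0034 -0.0093  0.0743]
[0.5547 0.1651 0.1864] 0.221 [-0.0021 -0.0039  0.0735]
[0.5553 0.1653 0.1865] 0.2208 [-0.0022 -0.0041  0.0739]
[0.5552 0.1648 0.1876] 0.2215 [-0.0019 -0.0006  0.0739]
[0.5554 0.1648 0.1892] 0.2201 [-0.0013 -0.0006  0.0725]
[0.5554 0.1655 0.1877] 0.2204 [-0.0028 -0.0048  0.0737]
[0.5554 0.1648 0.1864] 0.2206 [-0.0002 -0.0004  0.0731]
```

At rest and upright, so I'm handing it in.

```bash
python3 -c "
from cell import manip; print(manip.finish_job())"
```

```text
the job is handed in; nothing more can be done
None
```

I handed the job in at about 22 s: the check weight hangs upright and at rest from the scale's eye, with the gate shut, the pointer turned and the gripper clear; the tug back caught at about 12 N (no verdict was returned).

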